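Feel for the hidden notch and pop the chest lid

ROBOT

A 6-joint arm with a two-finger parallel gripper is mounted at the origin on the work surface. World frame = base frame: x ahead of the robot, y to its left, z up, the work surface at z = 0. Lengths are in m, angles in rad, forces in N, time in s.
With the tool pointing down it reaches from about 0.35 to 0.95 m from the base axis. Payload 17.4 kg.
Tool frame: the origin (TCP) lies at the very end of the fingers, on their centre line; the grasp point (between the pads) lies bot.hold_point_z behind it (bot.hold_point_z is the distance from the TCP to the grasp point, in m); x points along the fingers, z is the direction in which the jaws open and shut, and the axes are right-handed (so a half turn about x gives the same grasp; the last joint's range is limited). The gripper opens to 93 mm and grips with 3 to 60 N. Pads are 15 mm wide; open, the fingers measure 128 mm over their backs; the gripper's body (75 mm by 188 mm) begins 65 mm behind the grasp point.
Start: joints at [1.238, 0.116, 1.442, -0, 1.584, -0.038], TCP at [0.196, 0.646, 0.219] pointing down, gripper open.
Joint ranges: [-2.83, 2.83], [-0.83, 2.19], [0.07, 2.5], [-1.14, 4.28], [0.01, 3], [-2.97, 2.97]. Speed limits (rad/s): [1.89, 1.89, 2.22, 3.14, 3.14, 3.14].

INTERFACE

Orientations are given as a unit quaternion [x, y, z, w].
In Python, from workcell import bot, get_image gives the robot as it stands.
- The arm moves only by the tool send_rows, never from a script. Its argument "motion" is a list that holds one entry, the list of rows, each a list of 7 numbers: the turn, a rotation vector about the tool's x, y, z in units of 6 degrees (1.0 is 6 degrees), then the shift along the tool's x, y, z in mm, then the opening, from 0 (shut) to 1 (fully open). In form: [[[ax, ay, az, x, y, z, claw], ...]]. A call has 1 to 8 rows; each row is the pose to reach, as a shift and turn from the pose commanded when the call began, along the tool's axes at that moment; what a row does not reach only later rows make up. A row lasts 1/10 s, in which the tool goes at most 50 mm and 8.59 degrees, less where a joint would pass 70% of its speed; a pose out of reach is approached as far as the arm can. A call with a gripper value outside its range is refused whole. The fingers move at their own pace and stop on an object; the grip force is fixed at half the most. Time passes only in rows, so rows that repeat a pose let the fingers close. It gives the time, the measured TCP pose, the force and the opening at its end, in the units of the state.
- bot.read_state(): the state, without advancing time (a new reading comes with each control period).
- get_image(name): name is "scene" or "top"; returns a dict with "frame" (400x640x3 uint8, red, green, blue), "range_z" (400x640 float32, m along the optical axis (not along the pixel's ray), 0 where there is no reading), "camera_matrix" (3x3 intrinsics, pixels), "dist_coeffs" ([k1, k2, p1, p2, k3] as OpenCV has them; the pictures are not rectified), "eye" and "orientation" of the camera in the world. Camera axes: x right, y up, looking along -z (the intrinsics and any distortion apply to the point x, -y, -z); pixel columns grow to the right and rows downward; lengths in m; the calibration is good to about 2 mm. A picture is of the moment at which its call begins.
- bot.finish_job(): hands the job in, once; it reports no verdict.
The state is a dict: "t": time; "joint_positions": joint angles; "joint_vel": joint speeds; "tau": joint torques, N m; "eef_pos": TCP position; "orientation": TCP orientation; "contact_force": force on the tool from outside, world axes, zero at the start; "ft_torque": the same for the moment, N m; "finger_gap": opening from 0.0 (shut) to 1.0 (fully open).
Only numpy, scipy, OpenCV 4.12 (cv2) and the standard library are available. Lean on these libraries where they do the work, as an engineer would, in place of code of your own. Each camera call takes 0.05 s, during which the arm holds its last target.

TASK

The bench chest opens by a hidden release. Put a fingertip on the dark steel edge strip at its left end, beside the end block with the brass plate, and run it gently along the strip to the right until it drops into the notch; then press the release bar inside the notch fully down, so that the lid pops ajar, and take the hand away. Keep off the lid, and neither lift nor shift any of the other things.

Things in the scene. Friction and masses are not known exactly. Their poses are not given: they have to be found in the camera images.
- chest: Low wooden chest fixed to the bench, 228 mm deep (x), 512 wide (y), 94 high. Origin mid-underside; x points to its back (away from the robot), y to its left as the robot sees it. Light wooden end blocks, top 94 mm high, fill y beyond +-150 mm; the left one (+y) has a brass plate on top in front. Behind the strip: a wooden wall (x -68 to -52 mm, 86 mm high), then the lid.
- strip_left (a point): Point on top of the dark steel edge strip along the chest's front, on its centre line, at the left end of its visible length, where it meets the brass-plated end block (chest x -90, y +150, z 90 mm). The strip is rigid, 40 mm wide (chest x -110 to -70), 13 mm thick, its flat top 90 mm above the bench.
- strip_right (a point): The same at the right end (chest y -150 mm); the strip runs straight between. It has ONE notch, a gap 54 mm long through its whole width and thickness, open to the front. Its place differs each time and is not reported: its centre is somewhere from chest y +30 to -70 mm. Only through it can the orange release bar be reached.
- release (a joint): Orange release bar, 34 mm wide, lying under the whole length of the strip, its flat top 76 mm above the bench at rest, that is 14 mm below the strip's top. Value 0 at rest (up), 0.010 m pressed fully down (top then 66 mm above the bench). It takes about 5 N at a steady push (more for a moment when first struck: go by depth), moves straight down, stays where it is left and lifts the lid as it goes down.
- lid: Light wooden lid behind the strip, 151 mm deep by 294 mm wide, 10 mm thick, top level with the strip. Origin on its hinge, on the top at the back (chest x +104 mm); front edge at chest x -47 mm. Level at first; geared to the release bar, its front edge rises about 20 mm (0.13 rad) when the bar is pressed fully down. To be left alone.
- spray: Empty green spray bottle, 74 mm wide, 216 mm tall, upright, origin under its centre. Bystander.
- flashlight: Silver flashlight, 136 mm long (along its x), 38 mm high, lying on the bench, origin under its middle. Bystander.
- dish: White ceramic dish, 84 mm across, 25 mm high, on the right end block, toward the back. Origin under its centre. Bystander.
- tin: Small blue tin, 52 mm across, 32 mm high, on the left end block, toward the back. Origin under its centre. Bystander.
- tray: Gray plastic tackle tray, 200 by 130 mm, 40 mm high, on the bench to the right. Origin under its centre. Bystander.
- brush: Hand brush lying on the bench in front on the right, handle to its -x. Bystander.

How it is judged:
On the way, in this order (a step that is already met when the one before it is completed fails the run):
1. the fingertip touches the strip at its left end (within 60 mm of the end block) (contact force between the fingers and anything else above 0.3 N and x of the grasp point in the frame of chest between -0.125 and -0.055 m and z of the grasp point in the frame of chest between 0.102 and 0.13 m and y of the grasp point in the frame of chest between 0.09 and 0.15 m), for 0.1 s.
2. the fingertip, moved to the right, touches the strip farther along (contact force between the fingers and anything else above 0.3 N and x of the grasp point in the frame of chest between -0.125 and -0.055 m and z of the grasp point in the frame of chest between 0.102 and 0.13 m and y of the grasp point in the frame of chest between -0.13 and 0.085 m), for 0.05 s.
3. the fingertip, in the notch, presses the release bar fully down (value of joint release above 0.008 m and contact force between the fingers and anything else above 1 N and y of the grasp point in the frame of chest below 0.06 m and z of the grasp point in the frame of chest below 0.105 m), for 0.05 s.
At the end, for the whole second after the job is handed in: The release bar is down by more than 8 of its 10 mm, the lid stands ajar (more than 0.09 rad) and at rest, and every bystander is within 15 mm of where it began (value of joint release above 0.008 m and angle between lid's own z axis and vertical above 0.09 rad and angular speed of lid below 0.05 rad/s and distance of each of spray, flashlight, dish, tin, tray, brush from where it was at the start of the episode below 0.015 m); the robot touches nothing.
It fails at once if the lid is touched (more than 1 N) (contact force between any of the fingers, the arm and lid above 1 N).
It fails at once if something is pressed with more than 60 N (contact force between the fingers and anything else above 60 N).
It fails at once if a bystander is moved by more than 15 mm, lifted or knocked over (distance of any of spray, flashlight, dish, tin, tray, brush from where it was at the start of the episode above 0.015 m or angle between spray's own z axis and vertical above 0.3 rad).
It also fails if it takes over 54 s, if anything falls off the work surface, if the arm or the gripper's body presses on something with over 40 N, if the wrist force passes 120 N, or if a joint passes its speed limit or range.

## Working session

There is one attempt and no reset: what is moved stays moved. The work goes in short steps, Python scripts to look and compute and a tool call to move; the robot and the scene stay as the last step left them, time stands still between calls to the robot, and variables do not carry over. Pictures are saved under pics/ and viewed, and the job is handed in when it is done.

Besides the shell and the picture viewer there is one more tool, called after "Call:" by a JSON object that holds its "method" and its "body", one argument or row to a line. send_rows: Moves the arm, as the interface text tells. Its arguments: {"type":"object","properties":{"motion":{"type":"array"}},"required":["motion"]}

```bash
mkdir -p pics; ls; python3 - <<'E'
from workcell import bot,get_image
import cv2,numpy as np
print(bot.read_state(),bot.hold_point_z)
for n in("scene","top"):
    d=get_image(n); cv2.imwrite(f"pics/{n}0.png",d["frame"][:,:,::-1])
    print(n,d["camera_matrix"],d["dist_coeffs"],d["eye"],d["orientation"])
    np.savez(f"{n}0.npz",**d)
E
```

```text
pics
{'t': 0.0, 'joint_positions': array([ 1.23820001e+00,  1.16505319e-01,  1.44227712e+00,  1.71527870e-05,
        1.58400923e+00, -3.77771338e-02]), 'joint_vel': array([-0.00084552, -0.00196965, -0.00019368,  0.00021213,  0.00117693,
        0.0005845 ]), 'tau': array([ 2.93045981e-03, -7.21275258e+01, -6.22607517e+01,  7.81840598e-02,
        2.36950518e-02, -7.71795385e-05]), 'eef_pos': array([0.19605256, 0.64568094, 0.21788479]), 'orientation': array([-0.42137369,  0.56836869,  0.42090483,  0.56766219]), 'contact_force': array([-0.61035073, -0.02393836, -0.29842791]), 'ft_torque': array([-0.00835027,  0.01639728, -0.01491282]), 'finger_gap': 1.0017184048903494} 0.0188
scene [[433.16644606   0.         319.35304713]
 [  0.         433.16644606 200.24056582]
 [  0.           0.           1.        ]] [-0.03784495  0.          0.          0.          0.        ] [1.09917154 0.6064719  1.18221706] [0.10795083 0.28158154 0.88598723 0.35225713]
top [[426.80639031   0.         321.33791895]
 [  0.         426.80639031 204.73334514]
 [  0.           0.           1.        ]] [-0.06697394  0.          0.          0.          0.        ] [0.26776145 0.0079981  1.55829349] [ 0.06991966 -0.06992797 -0.69612644  0.71107616]
```

View pics/scene0.png

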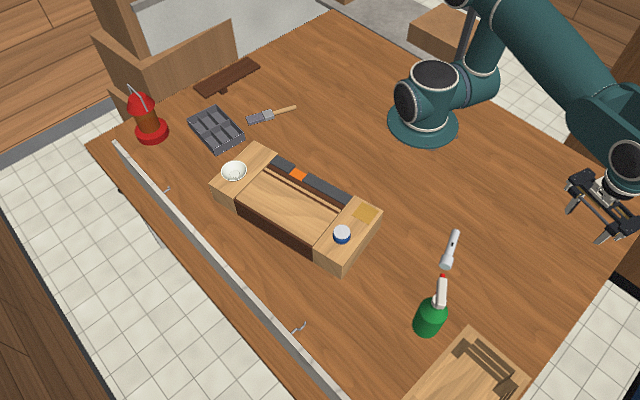

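View pics/top0.png

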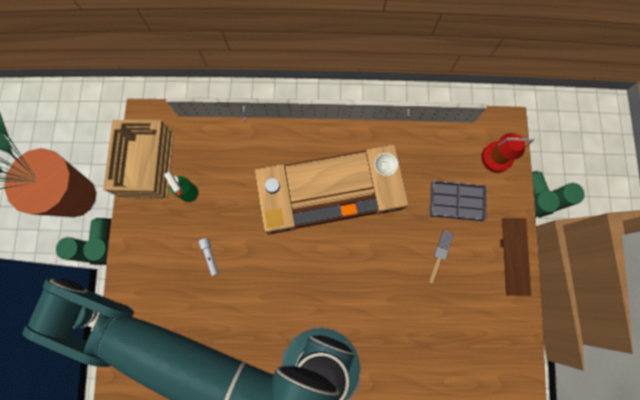

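Both views show the chest. In the top view the dark strip runs from about (293,221) to (376,205), with the orange notch at (349,210). In the scene view the notch is at (298,174) and the brass plate at (365,213). Next I'll measure these.

```bash
cat > h.py <<'E'
import numpy as np,cv2
from scipy.spatial.transform import Rotation as R
def cast(d,px,z):
    px=np.asarray(px,float).reshape(-1,1,2)
    u=cv2.undistortPoints(px,d["camera_matrix"],d["dist_coeffs"])[:,0]
    r=np.c_[u[:,0],-u[:,1],-np.ones(len(u))]@R.from_quat(d["orientation"]).as_matrix().T
    e=d["eye"]; return e+r*((z-e[2])/r[:,2])[:,None]
def ang(a): return np.degrees(np.arctan2(a[1],a[0]))
E
python3 - <<'E'
from h import *
for n,(x0,x1,y0,y1) in (("top",(285,385,190,232)),("scene",(262,360,145,215))):
    d=dict(np.load(n+"0.npz")); im=d["frame"]
    hsv=cv2.cvtColor(im,cv2.COLOR_RGB2HSV)
    box=np.zeros(im.shape[:2],np.uint8); box[y0:y1,x0:x1]=255
    org=cv2.inRange(hsv,(5,200,180),(20,255,255))&box
    drk=cv2.inRange(hsv,(0,0,20),(179,90,110))&box
    drk=cv2.morphologyEx(drk,cv2.MORPH_OPEN,np.ones((3,3)))
    vis=im.copy(); vis[org>0]=(0,255,0); vis[drk>0]=(255,0,255)
    cv2.imwrite(f"pics/m_{n}.png",cv2.resize(vis[y0-20:y1+20,x0-20:x1+20],None,fx=4,fy=4,interpolation=0)[:,:,::-1])
    for nm,m,z in(("org",org,.076),("drk",drk,.09)):
        ys,xs=np.nonzero(m); P=cast(d,np.c_[xs,ys],z)[:,:2].astype(np.float32)
        print(n,nm,len(P),P.mean(0),cv2.minAreaRect(P))
    ys,xs=np.nonzero(cv2.inRange(hsv,(20,120,120),(32,255,255)))
    P=cast(d,np.c_[xs,ys],.094)[:,:2]; s=(abs(P-P.mean(0))<.2).all(1); print("brass",len(P),np.median(P,0))
E
```

```text
top org 134 [ 0.551132   -0.08481184] ((0.5508151054382324, -0.08474444597959518), (0.03378760814666748, 0.049622129648923874), 12.659281730651855)
top drk 813 [ 0.5380243  -0.02619523] ((0.5405628085136414, -0.03794907033443451), (0.043208926916122437, 0.2955443859100342), 11.823516845703125)
brass 13 [0.49378237 0.18070708]
scene org 105 [ 0.55259246 -0.09136479] ((0.5526424050331116, -0.0918741375207901), (0.031793657690286636, 0.047422658652067184), 11.235581398010254)
scene drk 826 [ 0.54231316 -0.02719586] ((0.5452858805656433, -0.04171432554721832), (0.04343247413635254, 0.299137681722641), 11.849425315856934)
brass 39 [0.49164145 0.18714001]
```

View pics/m_top.png

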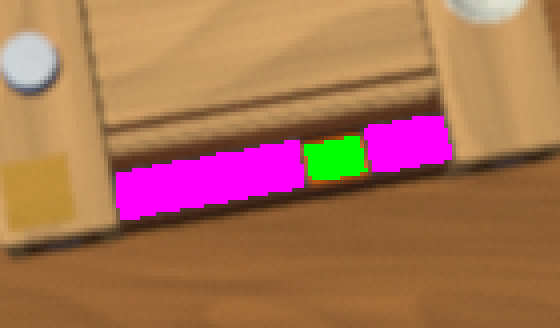

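View pics/m_scene.png

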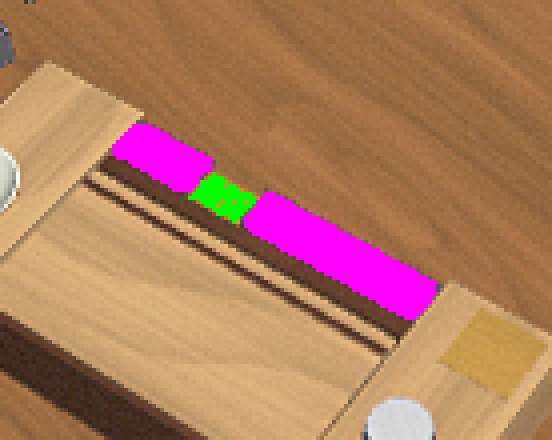

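```bash
cat >> h.py <<'E'
YAW=np.radians(11.84); EX=np.array([np.cos(YAW),np.sin(YAW),0]); EY=np.array([-np.sin(YAW),np.cos(YAW),0])
C=np.array([.543,-.040,0])  # chest x=-90,y=0
def w(x,y,z): return C+EX*(x+.09)+EY*y+np.array([0,0,z])
def chest(p): q=np.asarray(p)-C; return np.array([q@EX-.09,q@EY,q[2]])
def goal(s,p,jaw=None):
    M=R.from_quat(s["orientation"]); 
    out=M.as_matrix().T@(np.asarray(p)-s["eef_pos"])*1000
    t=None
    if jaw is not None:
        x=np.array([0,0,-1.]); z=jaw; y=np.cross(z,x)
        t=[(M.inv()*R.from_matrix(np.c_[x,y*k,z*k])).as_rotvec(degrees=True)/6 for k in(1,-1)]
    return out,t
E
python3 - <<'E'
from h import *
from workcell import bot
s=bot.read_state(); M=R.from_quat(s["orientation"]).as_matrix(); print(M.round(3))
print(goal(s,w(-.09,.12,.22),EY))
d=dict(np.load("top0.npz")); im=d["frame"]; hsv=cv2.cvtColor(im,cv2.COLOR_RGB2HSV)
# gap edges at z=.09: dark mask in chest coords
for n,(x0,x1,y0,y1) in (("top",(285,385,190,232)),("scene",(262,360,145,215))):
    d=dict(np.load(n+"0.npz")); hsv=cv2.cvtColor(d["frame"],cv2.COLOR_RGB2HSV)
    box=np.zeros(hsv.shape[:2],np.uint8); box[y0:y1,x0:x1]=255
    m=cv2.morphologyEx(cv2.inRange(hsv,(0,0,20),(179,90,110))&box,cv2.MORPH_OPEN,np.ones((3,3)))
    k,l,st,_=cv2.connectedComponentsWithStats(m)
    for i in range(1,k):
        if st[i,4]<50: continue
        ys,xs=np.nonzero(l==i); P=cast(d,np.c_[xs,ys],.09); Y=(P-C)@EY; X=(P-C)@EX
        print(n,"y",np.percentile(Y,[1,99]),"x",np.percentile(X,[1,99]))
d1=dict(np.load("top0.npz")); print("spray",cast(d1,[[187,188]],.1)," flash",cast(d1,[[208,257]],.03))
E
```

```text
[[-0.    -0.957  0.291]
 [-0.001  0.291  0.957]
 [-1.     0.    -0.001]]
(array([  -1.56967319, -473.51802633, -450.09680643]), [array([-4.78841097e+00, -9.85343230e-03, -2.87790728e-03]), array([ 2.52115855e+01, -3.88071312e-03,  1.32868575e-02])])
top y [-0.14431468 -0.07475735] x [-0.02308019  0.01912846]
top y [-0.01265353  0.14791894] x [-0.0229513   0.01904805]
scene y [-0.15166031 -0.07179671] x [-0.01950122  0.0227515 ]
scene y [-0.01699822  0.14539451] x [-0.01923694  0.02299858]
spray [[0.61059094 0.48706642 0.1       ]]  flash [[0.37485031 0.41320054 0.03      ]]
```

Call:
{"method": "send_rows", "body": {
  "motion": [
    [[0, 0, 0, -40, 0, 0, 0], [-0.4, 0, 0, -60, -35, -30, 0], [-0.8, 0, 0, -60, -65, -60, 0], [-1.2, 0, 0, -60, -95, -90, 0], [-1.6, 0, 0, -60, -125, -120, 0], [-2.0, 0, 0, -60, -155, -150, 0], [-2.4, 0, 0, -60, -190, -180, 0], [-2.4, 0, 0, -60, -220, -210, 0]]
  ]
}}

```text
t: 0.9
eef_pos: [0.3462, 0.3793, 0.2784]
orientation: [-0.49, 0.51, 0.489, 0.51]
contact_force: [-0.1, 0.1, -0.2]
finger_gap: 0.361
```

```bash
python3 - <<'E'
from h import *
from workcell import bot
s=bot.read_state(); print(s["t"],s["eef_pos"],s["joint_positions"],s["finger_gap"],s["contact_force"])
print(goal(s,w(-.09,.12,.22),EY))
E
```

```text
0.9 [0.34623703 0.37926656 0.2784004 ] [ 7.81310176e-01 -2.47574171e-01  1.69192724e+00 -1.58783356e-04
  1.69741656e+00 -7.47741223e-01] 0.3605384070499388 [-0.0802272   0.0557681  -0.24782335]
(array([  58.46922674, -184.59343807, -294.35520325]), [array([-2.37215936e+00, -2.24455076e-03, -3.26968780e-04]), array([ 2.76278404e+01, -4.75437277e-04,  3.26374617e-03])])
```

Call:
{"method": "send_rows", "body": {
  "motion": [
    [[-0.3, 0, 0, 0, -25, -40, 0], [-0.6, 0, 0, 0, -50, -80, 0], [-0.9, 0, 0, 0, -75, -120, 0], [-1.2, 0, 0, 15, -100, -160, 0], [-1.6, 0, 0, 30, -125, -200, 0], [-2.0, 0, 0, 45, -150, -240, 0], [-2.37, 0, 0, 58, -175, -280, 0], [-2.37, 0, 0, 58, -180, -290, 0]]
  ]
}}

```text
t: 1.7
eef_pos: [0.5135, 0.08, 0.2182]
orientation: [-0.547, 0.448, 0.549, 0.446]
contact_force: [-0.1, 0.2, -0.3]
finger_gap: 0.003
```

```bash
python3 - <<'E'
from h import *
from workcell import bot
s=bot.read_state(); print(s["t"],s["eef_pos"],chest(s["eef_pos"]),s["joint_positions"],s["finger_gap"],s["contact_force"])
print(goal(s,w(-.09,.12,.12),EY))
E
```

```text
1.7 [0.51348651 0.07997213 0.21816531] [-0.09426977  0.12347521  0.21816531] [ 1.05809875e-01 -2.24127516e-01  1.76898006e+00 -6.80756208e-04
  1.59995168e+00 -1.66786201e+00] 0.002726141133307127 [-0.07028691  0.24993025 -0.34127589]
(array([98.15207653, -4.60314154, -3.4230678 ]), [array([-0.03619346, -0.00343678, -0.03116014]), array([ 2.99637662e+01, -4.88872154e-02,  5.39197959e-03])])
```

Call:
{"method": "send_rows", "body": {
  "motion": [
    [[0, 0, 0, 30, -4, -8, 0], [0, 0, 0, 60, -4, -8, 0], [0, 0, 0, 85, -4, -8, 0], [0, 0, 0, 98, -4, -8, 0], [0, 0, 0, 103, -4, -8, 0], [0, 0, 0, 103, -4, -8, 0], [0, 0, 0, 103, -4, -8, 0]]
  ]
}}

```text
t: 2.4
eef_pos: [0.5189, 0.0767, 0.119]
orientation: [0.549, -0.446, -0.548, -0.447]
contact_force: [1.1, -0.1, 0.5]
finger_gap: 0.006
```

```bash
python3 - <<'E'
from h import *
from workcell import bot,get_image
s=bot.read_state(); print(s["t"],s["eef_pos"],chest(s["eef_pos"]),s["contact_force"])
ims=[]
for n,(x0,x1,y0,y1) in (("scene",(240,400,120,240)),("top",(240,400,130,250))):
    ims.append(cv2.resize(get_image(n)["frame"][y0:y1,x0:x1],None,fx=4,fy=4,interpolation=cv2.INTER_CUBIC)[:,:,::-1])
cv2.imwrite("pics/c1.png",cv2.resize(np.vstack(ims),None,fx=.62,fy=.62))
E
```

```text
2.4 [0.51888014 0.07669192 0.11898732] [-0.08966391  0.11915813  0.11898732] [ 1.05627064 -0.05181213  0.51511311]
```

View pics/c1.png

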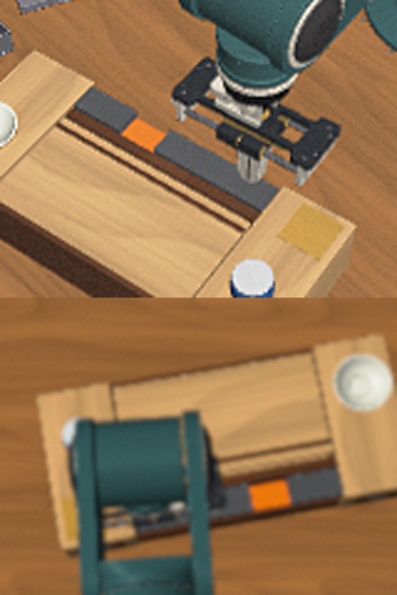

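The scene view shows the closed fingertips just above the strip beside the brass-plated block, at about (250,175) in the crop. I'll go down gently.

Call:
{"method": "send_rows", "body": {
  "motion": [
    [[0, 0, 0, 6, 0, 0, 0], [0, 0, 0, 12, 0, 0, 0], [0, 0, 0, 17, 0, 0, 0], [0, 0, 0, 20, 0, 0, 0], [0, 0, 0, 22, 0, 0, 0], [0, 0, 0, 22, 0, 0, 0]]
  ]
}}

```text
t: 3.1
eef_pos: [0.5183, 0.0765, 0.0953]
orientation: [-0.548, 0.446, 0.549, 0.446]
contact_force: [-0.0, 0.3, -0.5]
finger_gap: 0.005
```

Call:
{"method": "send_rows", "body": {
  "motion": [
    [[0, 0, 0, 0.7, 0, 0, 0], [0, 0, 0, 1.4, 0, 0, 0], [0, 0, 0, 2, 0, 0, 0], [0, 0, 0, 2.5, 0, 0, 0], [0, 0, 0, 3, 0, 0, 0], [0, 0, 0, 3, 0, 0, 0]]
  ]
}}

```text
t: 3.7
eef_pos: [0.5183, 0.0764, 0.0926]
orientation: [-0.548, 0.446, 0.548, 0.446]
contact_force: [-0.8, 1.3, -1.0]
finger_gap: 0.005
```

Call:
{"method": "send_rows", "body": {
  "motion": [
    [[0, 0, 0, 0.7, 0, 0, 0], [0, 0, 0, 1.4, 0, 0, 0], [0, 0, 0, 2, 0, 0, 0], [0, 0, 0, 2.5, 0, 0, 0], [0, 0, 0, 2.5, 0, 0, 0]]
  ]
}}

```text
t: 4.2
eef_pos: [0.5184, 0.0765, 0.0903]
orientation: [0.548, -0.446, -0.548, -0.446]
contact_force: [-2.0, -0.7, 2.5]
finger_gap: 0.007
```

Call:
{"method": "send_rows", "body": {
  "motion": [
    [[0, 0, 0, 0.4, 0, 0, 0], [0, 0, 0, 0.7, 0, 0, 0], [0, 0, 0, 0.7, 0, 0, 0], [0, 0, 0, 0.7, 0, 0, 0]]
  ]
}}

```text
t: 4.6
eef_pos: [0.5184, 0.0765, 0.0902]
orientation: [0.549, -0.446, -0.548, -0.446]
contact_force: [-6.1, -0.7, 9.9]
finger_gap: 0.005
```

Contact at z = 0.090 with about 10 N. Now I'll slide to the right.

Call:
{"method": "send_rows", "body": {
  "motion": [
    [[0, 0, 0, 0, 0, -3, 0], [0, 0, 0, 0, 0, -10, 0], [0, 0, 0, 0, 0, -18, 0], [0, 0, 0, 0, 0, -26, 0], [0, 0, 0, 0, 0, -34, 0], [0, 0, 0, 0, 0, -42, 0], [0, 0, 0, 0, 0, -50, 0], [0, 0, 0, 0, 0, -55, 0]]
  ]
}}

```text
t: 5.4
eef_pos: [0.5301, 0.0228, 0.0903]
orientation: [0.549, -0.446, -0.548, -0.447]
contact_force: [-1.1, 5.4, 7.5]
finger_gap: 0.007
```

```bash
python3 - <<'E'
from h import *
from workcell import bot
s=bot.read_state(); print(s["t"],s["eef_pos"],chest(s["eef_pos"]),s["contact_force"],goal(s,w(-.09,-.045,.09),EY))
E
```

```text
5.4 [0.53012874 0.0227839  0.09026437] [-0.08971546  0.06408905  0.09026437] [-1.13000718  5.39303162  7.48825476] (array([ 1.62615211e-01,  6.56253472e-02, -1.09089603e+02]), [array([-0.01919401,  0.00888236,  0.01567754]), array([ 2.99807927e+01,  2.46104645e-02, -1.39434489e-02])])
```

Still in contact and now at y = 0.064, so step 2 should be met. I'll carry on toward the notch.

Call:
{"method": "send_rows", "body": {
  "motion": [
    [[0, 0, 0, 0, 0, -8, 0], [0, 0, 0, 0, 0, -16, 0], [0, 0, 0, 0, 0, -24, 0], [0, 0, 0, 0, 0, -32, 0], [0, 0, 0, 0, 0, -40, 0], [0, 0, 0, 0, 0, -48, 0], [0, 0, 0, 0, 0, -56, 0], [0, 0, 0, 0, 0, -64, 0]]
  ]
}}

```text
t: 6.2
eef_pos: [0.5431, -0.0398, 0.0903]
orientation: [0.549, -0.446, -0.548, -0.447]
contact_force: [-0.7, 5.8, 7.0]
finger_gap: 0.007
```

Call:
{"method": "send_rows", "body": {
  "motion": [
    [[0, 0, 0, 0, 0, -6, 0], [0, 0, 0, 0, 0, -12, 0], [0, 0, 0, 0, 0, -18, 0], [0, 0, 0, 0, 0, -24, 0], [0, 0, 0, 0, 0, -30, 0], [0, 0, 0, 0, 0, -30, 0]]
  ]
}}

```text
t: 6.8
eef_pos: [0.5487, -0.07, 0.0892]
orientation: [-0.548, 0.447, 0.548, 0.446]
contact_force: [-0.4, 0.1, -0.3]
finger_gap: 0.008
```

```bash
python3 - <<'E'
from h import *
from workcell import bot
s=bot.read_state(); print(s["t"],s["eef_pos"],chest(s["eef_pos"]),s["contact_force"],goal(s,w(-.09,-.045,.09),EY))
E
```

```text
6.8 [ 0.54868003 -0.06998761  0.08922793] [-0.09059366 -0.03051503  0.08922793] [-0.35948129  0.08471768 -0.26846085] (array([ -0.77001141,  -0.62888467, -14.48358806]), [array([-0.02337003, -0.00147311, -0.0026975 ]), array([ 2.99766296e+01, -4.23392999e-03,  2.31215030e-03])])
```

The force has dropped to 0 and z has sunk to 0.089, so the tip is over the notch. I'll move near its centre and look.

Call:
{"method": "send_rows", "body": {
  "motion": [
    [[0, 0, 0, 0, 0, -4, 0], [0, 0, 0, 0, 0, -9, 0], [0, 0, 0, 0, 0, -11, 0], [0, 0, 0, 0, 0, -11, 0], [0, 0, 0, 2, 0, -11, 0], [0, 0, 0, 4, 0, -11, 0], [0, 0, 0, 4, 0, -11, 0]]
  ]
}}

```text
t: 7.5
eef_pos: [0.5507, -0.0801, 0.085]
orientation: [-0.548, 0.446, 0.549, 0.446]
contact_force: [-0.5, 0.2, -0.4]
finger_gap: 0.006
```

```bash
python3 - <<'E'
from h import *
from workcell import bot,get_image
s=bot.read_state(); print(s["t"],s["eef_pos"],chest(s["eef_pos"]),s["contact_force"])
im=get_image("scene")["frame"][130:230,240:380]
cv2.imwrite("pics/c2.png",cv2.resize(im,None,fx=5,fy=5,interpolation=cv2.INTER_CUBIC)[:,:,::-1])
E
```

```text
7.5 [ 0.5507219  -0.08006763  0.08501127] [-0.09066344 -0.04079954  0.08501127] [-0.47058622  0.15770317 -0.37856344]
```

View pics/c2.png

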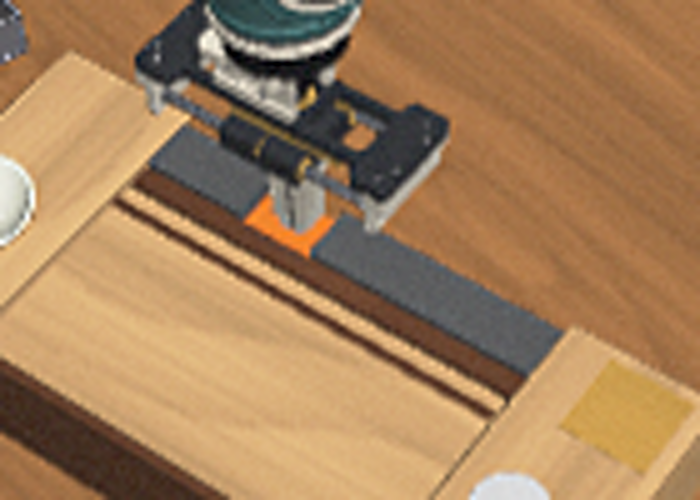

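The picture shows the fingertips at about (297,205), inside the notch, with orange visible on both sides. Nothing is touching, so I'll press down slowly.

Call:
{"method": "send_rows", "body": {
  "motion": [
    [[0, 0, 0, 2, 0, 0, 0], [0, 0, 0, 4, 0, 0, 0], [0, 0, 0, 6, 0, 0, 0], [0, 0, 0, 7, 0, 0, 0], [0, 0, 0, 8, 0, 0, 0], [0, 0, 0, 9, 0, 0, 0], [0, 0, 0, 10, 0, 0, 0], [0, 0, 0, 10.5, 0, 0, 0]]
  ]
}}

```text
t: 8.35
eef_pos: [0.551, -0.0802, 0.0753]
orientation: [0.549, -0.446, -0.548, -0.446]
contact_force: [-2.0, 0.8, 5.3]
finger_gap: 0.005
```

Call:
{"method": "send_rows", "body": {
  "motion": [
    [[0, 0, 0, 1, 0, 0, 0], [0, 0, 0, 2, 0, 0, 0], [0, 0, 0, 3, 0, 0, 0], [0, 0, 0, 4, 0, 0, 0], [0, 0, 0, 5, 0, 0, 0], [0, 0, 0, 5, 0, 0, 0]]
  ]
}}

```text
t: 8.95
eef_pos: [0.551, -0.0802, 0.0702]
orientation: [0.549, -0.446, -0.548, -0.446]
contact_force: [-2.0, 0.1, 4.6]
finger_gap: 0.004
```

Call:
{"method": "send_rows", "body": {
  "motion": [
    [[0, 0, 0, 1, 0, 0, 0], [0, 0, 0, 2, 0, 0, 0], [0, 0, 0, 3, 0, 0, 0], [0, 0, 0, 3.6, 0, 0, 0], [0, 0, 0, 4.1, 0, 0, 0], [0, 0, 0, 4.4, 0, 0, 0], [0, 0, 0, 4.4, 0, 0, 0]]
  ]
}}

```text
t: 9.65
eef_pos: [0.551, -0.0802, 0.0662]
orientation: [0.549, -0.446, -0.548, -0.446]
contact_force: [-4.5, 0.5, 9.0]
finger_gap: 0.006
```

The bar is at its stop: z = 0.066 and the force is rising. I'll hold briefly, then retract straight up.

Call:
{"method": "send_rows", "body": {
  "motion": [
    [[0, 0, 0, 0.3, 0, 0, 0], [0, 0, 0, 0.3, 0, 0, 0], [0, 0, 0, 0.3, 0, 0, 0]]
  ]
}}

```text
t: 9.95
eef_pos: [0.551, -0.0802, 0.0662]
orientation: [0.549, -0.446, -0.548, -0.446]
contact_force: [-6.3, 1.6, 12.0]
finger_gap: 0.01
```

Call:
{"method": "send_rows", "body": {
  "motion": [
    [[0, 0, 0, -3, 0, 0, 0], [0, 0, 0, -10, 0, 0, 0], [0, 0, 0, -25, 0, 0, 0], [0, 0, 0, -50, 0, 0, 0], [0, 0, 0, -80, 0, 0, 0], [0, 0, 0, -120, 0, 0, 0], [0, 0, 0, -150, 0, 0, 0], [0, 0, 0, -150, 0, 0, 0]]
  ]
}}

```text
t: 10.75
eef_pos: [0.5522, -0.0804, 0.2212]
orientation: [0.551, -0.445, -0.546, -0.447]
contact_force: [0.2, 0.8, -0.8]
finger_gap: 0.004
```

Call:
{"method": "send_rows", "body": {
  "motion": [
    [[0, 0, 0, -20, 20, 0, 0], [0, 0, 0, -20, 50, 0, 0], [0, 0, 0, -20, 80, 0, 0], [0, 0, 0, -20, 100, 0, 0], [0, 0, 0, -20, 100, 0, 0], [0, 0, 0, -20, 100, 0, 0]]
  ]
}}

```text
t: 11.35
eef_pos: [0.4531, -0.1006, 0.2357]
orientation: [0.549, -0.446, -0.548, -0.447]
contact_force: [0.1, 0.7, 1.6]
finger_gap: 0.006
```

```bash
python3 - <<'E'
from h import *
from workcell import bot,get_image
s=bot.read_state(); print(s["t"],s["eef_pos"],s["contact_force"],abs(s["joint_vel"]).max())
d0=dict(np.load("scene0.npz")); d=get_image("scene"); 
ys,xs=np.nonzero(cv2.inRange(cv2.cvtColor(d["frame"],cv2.COLOR_RGB2HSV),(5,200,180),(20,255,255))[150:200,270:330]); print("orange px",len(xs))
# depth points of lid: height above bench, before/after, by chest x
v,u=np.mgrid[140:260,200:390]; v=v.ravel();u=u.ravel()
for n,q in(("before",d0),("after",d)):
    un=cv2.undistortPoints(np.c_[u,v].astype(float).reshape(-1,1,2),q["camera_matrix"],q["dist_coeffs"])[:,0]
    z=q["range_z"][v,u]; P=np.c_[un[:,0],-un[:,1],-np.ones(len(u))]*z[:,None]@R.from_quat(q["orientation"]).as_matrix().T+q["eye"]
    c=np.array([chest(p) for p in P]); s2=(abs(c[:,1])<.12)&(c[:,0]>-.03)&(c[:,0]<.09)&(c[:,2]>.07)&(c[:,2]<.14)
    print(n,s2.sum(),"slope rad",np.polyfit(c[s2,0],c[s2,2],1))
for n in("spray",): pass
for nm,q in(("top",get_image("top")),):
    a=np.load("top0.npz")["frame"].astype(int); print("diff px",[(k,int((abs(q["frame"].astype(int)-a).max(2)>60)[y0:y1,x0:x1].sum())) for k,(x0,x1,y0,y1) in dict(spray=(160,205,165,205),flash=(195,222,232,280),dish=(370,405,145,180),tin=(262,284,174,196),tray=(425,492,175,225),brush=(425,460,225,288)).items()])
    cv2.imwrite("pics/t9.png",q["frame"][:,:,::-1])
cv2.imwrite("pics/s9.png",d["frame"][:,:,::-1])
E
```

```text
11.35 [ 0.45306339 -0.10060292  0.23569464] [0.10714195 0.66477954 1.64337124] 0.025781071622366303
orange px 83
before 2517 slope rad [-0.00071975  0.09083775]
after 2714 slope rad [-0.13045626  0.10432274]
diff px [('spray', 0), ('flash', 0), ('dish', 0), ('tin', 0), ('tray', 0), ('brush', 0)]
```

View pics/s9.png

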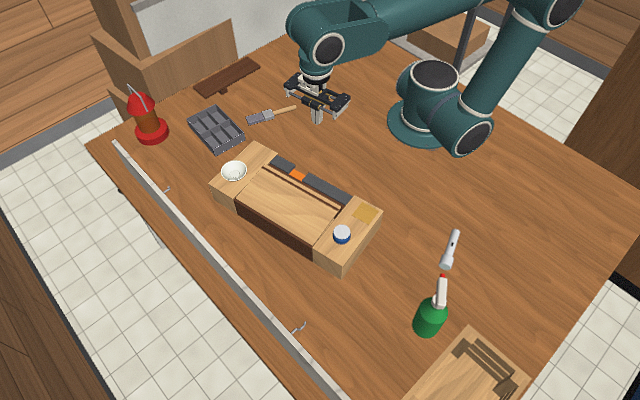

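The lid is tilted 0.130 rad and the hand is clear at about (317,105). The bystanders look unmoved, so I'm handing the job in.

```bash
python3 -c "
from workcell import bot
print(bot.finish_job())"
```

```text
the job is handed in; nothing more can be done
None
```

The lid is ajar and the job is handed in. It took about 11.5 s of the 54 s, and the hand-in gave no verdict.

- **Slide:** I touched the strip near its left end (chest y about +0.12 m, roughly 10 N). I then slid the closed fingertips right until the force fell to zero over the notch, at about y -0.03.
- **Press:** I moved the fingertips to about y -0.041 and pressed the bar down. The tip stopped at z = 0.066 m, where the bar is fully down, and the force rose to about 12 N. I then lifted straight up and drew back toward the robot.

**Last checks:**
- **Lid:** The depth image gives a lid tilt of 0.130 rad, against 0.001 rad before.
- **Other things:** The top view shows no changed pixels around any of the bystanders.
- **Hand:** It is about 0.1 m in front of the strip and 0.24 m up, touching nothing.

**Disagreement:** The two cameras differed by about 4–5 mm on where the strip is. I used the average, and the contacts fitted it. None of these checks failed.

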